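# Move the long tamping rod from the holder block to the wash-up beaker

### The arm

A 6-joint arm with a two-finger parallel gripper is mounted at the origin on the work surface. World frame = base frame: x ahead of the robot, y to its left, z up, the work surface at z = 0. Lengths are in mm, angles in rad, forces in N, time in s.
With the tool pointing down it reaches from about 275 to 1000 mm from the base axis. Payload 8.4 kg.
Tool frame: the origin (TCP) lies midway between the tips of the shut fingers; the grasp point (between the pads) lies 19 mm behind it; z points along the fingers, y is the line along which they close (so a half turn about z gives the same grasp; the last joint's range is limited). The gripper opens to 85 mm and grips with 20 to 120 N. Pads are 22 mm wide; open, the fingers measure 114 mm over their backs; the gripper's body (76 mm by 85 mm) begins 54 mm behind the grasp point. The pads swing forward as they close: fully open they stand 13 mm farther back than shut.
Start: joints at [1.197, 0.353, 1.633, -0, 1.155, -0.002], TCP at [227.057, 582.3, 231.281] pointing down, gripper open.
Joint ranges: [-2.63, 2.63], [-0.92, 2.1], [0.06, 2.66], [-1.3, 4.44], [0, 2.69], [-3.02, 3.02]. Speed limits (rad/s): [2.22, 2.22, 2.79, 3.14, 3.14, 3.14].

### API

Orientations are given as [roll, pitch, yaw] about the fixed x, y, z axes, in that order (R = Rz(yaw) Ry(pitch) Rx(roll)).
In Python, from rig import r gives the robot as it stands.
- The arm moves only by the shell command python3 -m inch 'ROWS' [OPENING] [FORCE]. ROWS is JSON, a list that holds one entry, the list of rows, each a list of 6 numbers: the shift along the tool's x, y, z scaled (see below), then the turn, a rotation vector about the tool's x, y, z scaled (see below). In form: [[[tx, ty, tz, wx, wy, wz], ...]]. A call has 1 to 8 rows; each row is the pose to reach, as a shift and turn from the pose commanded when the call began, along the tool's axes at that moment, turning the shorter way round; what a row does not reach only later rows make up. The controller multiplies each number of a shift by 20 cm and each number of a turn by pi rad. A row lasts 1/12 s, in which the tool goes at most 41.7 mm and 7.16 degrees, less where a joint would pass 70% of its speed; a pose out of reach is approached as far as the arm can. A call with a number of a shift or a turn outside -1 to 1 is refused whole. A call with a gripper value outside its range is refused whole. OPENING is the gripper's target within -1 to 1 (fully open at 1, half-way at 0, shut at -1), set as the call begins (- or left out, the last holds). The fingers move at their own pace and stop on an object; FORCE is the grip in N (left out, the last holds). Time passes only in rows, so rows that repeat a pose let the fingers close. It gives the time, the measured TCP pose, the force, the opening and the grip force at its end, in the units of the state.
- r.sense(): the state, without advancing time (a new reading comes with each control period).
- r.grab_frame(name): name is "side" or "top"; returns the picture (480x640x3 uint8, red, green, blue); there is no depth.
- r.camera_info(name): a dict with "K" (3x3 intrinsics, pixels), "rvec" (rotation vector, rad) and "tvec" (3), from world to camera coordinates, as OpenCV has them. Camera axes: x right, y down, z forward; pixel columns grow to the right and rows downward; lengths in mm; the calibration is good to about 2 mm. A picture is of the moment at which its call begins. camera_info takes no time and is no camera call.
- r.sign_off(): hands the job in; it is judged then, once.
The state is a dict: "clock": time; "qpos": joint angles; "qvel": joint speeds; "joint_efforts": joint torques, N m; "eef_pos": TCP position; "tcp_rot": TCP orientation; "contact_force": force on the tool from outside, world axes, zero at the start; "wrist_torque": the same for the moment, N m; "opening": opening from 0.0 (shut) to 1.0 (fully open); "grasp_force": force on a finger pad.
Only numpy, scipy, OpenCV 4.12 (cv2) and the standard library are available. Lean on these libraries where they do the work, as an engineer would, in place of code of your own. Each camera call takes 0.05 s, during which the arm holds its last target. There are 200 camera calls.

### The job

On the lab trolley, pull the longest of the three upright tools out of the blue steel holder block and stand it in the empty metal beaker, lowering it in rather than letting it drop. Leave the other two tools standing in the block, and do not tip the beaker or push it away.

Things in the scene. Friction and masses are not known exactly. Their poses are not given: they have to be found in the camera images.
- long_rod_mid (a point): Centre of the long rod, the tool to move: 200 mm long, 0.16 kg, steel shaft 12 mm thick, black grip 18 mm thick over its top 70 mm. z points along it to the grip end. It stands loosely in any one of the three wells (60 mm deep, 14 mm wide, floor 15 mm up, 45 mm apart) of a fixed blue block 60 x 150 mm, 75 mm high: its top is 215 mm above the table, leaning up to 3 degrees; it comes free after rising 60 mm.
- beaker: Empty round metal beaker, loose on the table, 0.5 kg: 80 mm outside diameter, 72 mm inside, straight walls, 90 mm high, inner floor 5 mm above the table. Origin at the centre of its underside, z up.
- short_rod_mid (a point): Centre of the short rod, to be left in its well: same shaft, black grip 35 mm long, but only 100 mm long in all, its top 115 mm above the table (the long rod's lower end must be lifted over it before it is carried sideways); z up.
- paddle_mid (a point): Centre of the paddle, to be left in its well: 110 mm long, a 12 mm steel shaft that ends at the top in a flat upright steel blade 28 mm wide, 4 mm thick and 38 mm tall, its top 125 mm above the table (the long rod's lower end must clear this too); z up.

How it is judged:
By the outcome, as a careful person would: the job done as asked, in the order asked, and still so for the second after the job is handed in, with the robot touching nothing.
It also fails if it takes over 42 s, if anything falls off the work surface, if the arm or the gripper's body presses on something with over 40 N, if the wrist force passes 120 N, or if a joint passes its speed limit or range.

## Working session

There is one attempt and no reset: what is moved stays moved. The work goes in short steps, Python scripts to look and compute and a shell command to move; the robot and the scene stay as the last step left them, time stands still between calls to the robot, and variables do not carry over. Pictures are saved under pics/ and viewed, at most 10 in all, crops included, and the job is handed in when it is done.

```bash
mkdir -p pics; python3 - <<'E'
from rig import r
import cv2,numpy as np
a=r.grab_frame("side");b=r.grab_frame("top")
cv2.imwrite("pics/s0.png",a[...,::-1]);cv2.imwrite("pics/t0.png",b[...,::-1])
for n in("side","top"):
    c=r.camera_info(n);R=cv2.Rodrigues(np.array(c["rvec"],float))[0];print(n,c["K"],-R.T@np.array(c["tvec"]),R[2])
s=r.sense();print(s["clock"],s["eef_pos"],s["tcp_rot"],s["opening"])
E
```

```text
side [[460.11450622   0.         314.13494147]
 [  0.         460.11450622 238.68299596]
 [  0.           0.           1.        ]] [488.95989001 570.33724659 600.15589876] [ 0.07507476 -0.74227446 -0.66587717]
top [[485.13254197   0.         325.23987108]
 [  0.         485.13254197 235.36638217]
 [  0.           0.           1.        ]] [456.34532439 -29.27475114 916.85020992] [ 0.11874718  0.04385546 -0.99195555]
0.1 [226.9050641  581.89876117 230.63616062] [-3.14035490e+00  1.38055106e-05  2.76978973e+00] 0.9997966726115097
```

View pics/s0.png

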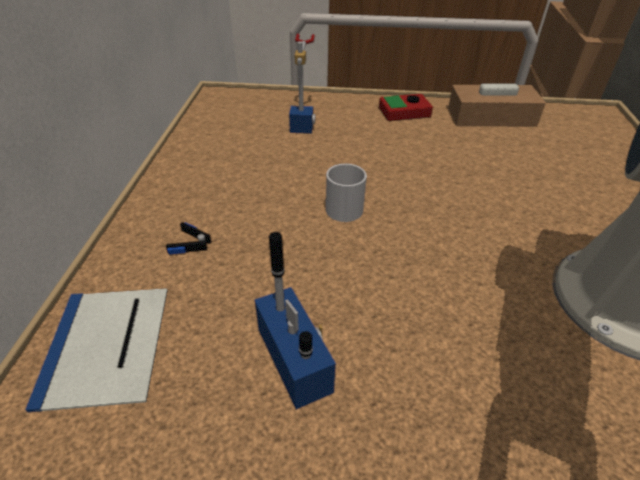

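View pics/t0.png

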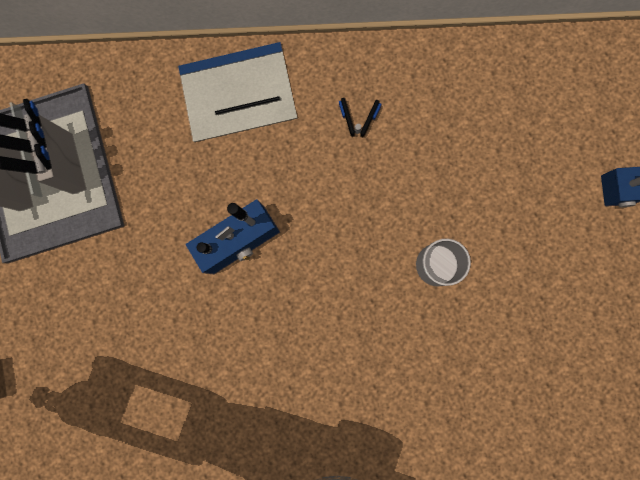

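The side view shows the long rod (grip top at about 276,236, entering the block near 280,308), the short rod (306,342), the paddle (291,316) and the beaker (rim about 346,177). In the top view the long grip runs from about (233,209) to (241,216), and the beaker rim is at about (444,262).

```bash
cat > h.py <<'E'
from rig import r
import cv2,numpy as np
def cam(n):
    c=r.camera_info(n);K=np.array(c["K"],float);R=cv2.Rodrigues(np.array(c["rvec"],float))[0];t=np.array(c["tvec"],float).ravel()
    return K,R,t,-R.T@t
def ray(n,p):
    K,R,t,C=cam(n);return C,R.T@np.linalg.inv(K)@np.array([p[0],p[1],1.])
def onz(n,p,z):
    C,d=ray(n,p);return C+d*(z-C[2])/d[2]
def proj(n,P):
    K,R,t,C=cam(n);q=K@(R@np.array(P,float)+t);return q[:2]/q[2]
def tri(p,q):
    C,d=ray("side",p);D,e=ray("top",q)
    s=np.linalg.lstsq(np.c_[d,-e],D-C,rcond=None)[0];a,b=C+d*s[0],D+e*s[1];return (a+b)/2,np.linalg.norm(a-b)
E
python3 - <<'E'
from h import *
np.set_printoptions(precision=1,suppress=True)
a=cv2.imread("pics/s0.png");b=cv2.imread("pics/t0.png")
def blobs(im,m,box,name):
    x0,y0,x1,y1=box;k=np.zeros_like(m);k[y0:y1,x0:x1]=m[y0:y1,x0:x1]
    n,l,st,c=cv2.connectedComponentsWithStats(k.astype(np.uint8))
    for i in range(1,n):
        if st[i,4]>25:
            pts=np.argwhere(l==i)[:,::-1].astype(np.float32);mu=pts.mean(0);w,v=np.linalg.eigh(np.cov(pts.T));d=v[:,1];s=(pts-mu)@d
            print(name,st[i],mu,"ends",mu+d*s.min(),mu+d*s.max())
blobs(a,a.max(2)<40,(250,220,330,360),"side black")
blobs(b,b.max(2)<40,(190,195,285,270),"top black")
g=lambda im:(im.max(2).astype(int)-im.min(2)<30)&(im.max(2)>70)
blobs(a,g(a),(310,150,380,230),"side beaker")
blobs(b,g(b),(400,225,490,300),"top beaker")
blue=lambda im:(im[...,0].astype(int)-im[...,2]>40)
blobs(b,blue(b),(180,190,290,280),"top blue")
c=np.hstack([cv2.resize(a[225:405,245:345],None,fx=3.3,fy=3.3,interpolation=2),cv2.resize(b[195:285,180:290],(460,594-218),interpolation=2) if 0 else cv2.resize(cv2.copyMakeBorder(b[195:285,180:290],0,60,0,0,0),(440,594),interpolation=2)])
cv2.imwrite("pics/c0.png",c);print(c.shape)
E
```

```text
side black [270 233  13  39 425] [276.1 251.8] ends [274.7 232.9] [277.5 271.2]
side black [299 332  13  20 213] [305.3 341.5] ends [305.2 332. ] [305.5 351. ]
top black [228 203  20  17 204] [236.8 211.2] ends [246.1 218.2] [228.2 204.8]
top black [209 210  71  60 445] [247.2 247. ] ends [276.8 226.8] [210.9 271.8]
top black [197 243  15  10 119] [203.7 247.6] ends [211.2 249.2] [196.8 246.1]
side beaker [ 325  164   42   58 2038] [344.9 192. ] ends [347.1 163.7] [342.7 221.1]
top beaker [ 416  239   55   47 2017] [443.  262.7] ends [469.2 257. ] [416.3 268.5]
top blue [243 200  22  18 228] [254.1 209. ] ends [264.  209.1] [243.  208.9]
top blue [ 186  216   89   56 1830] [225.9 240.6] ends [271.1 219.7] [191.3 256.5]
(594, 770, 3)
```

View pics/c0.png

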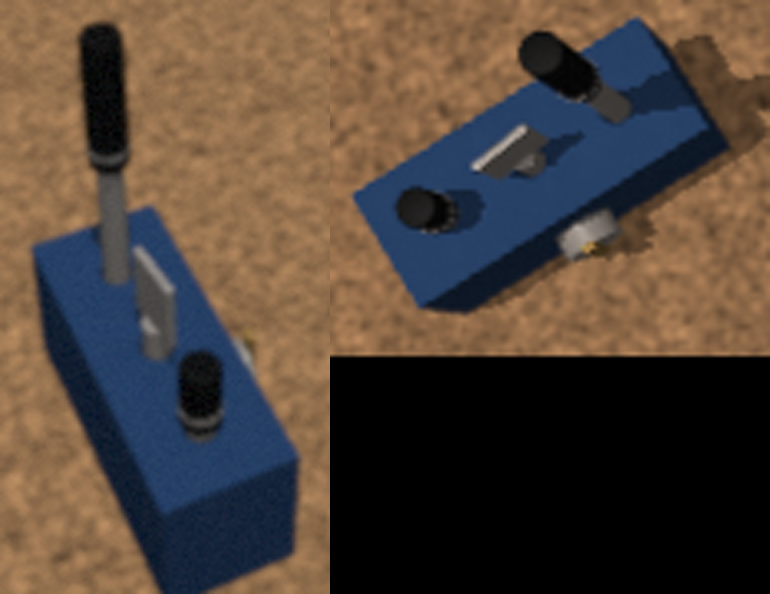

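The crop shows the long rod clearly: top-view cap at (232.8,208.6) and shaft entering at (252,223.3), side-view cap at (275.6,234.7) and entry at (280.5,309.2). The blade and short rod sit in line towards the lower left.

```bash
python3 - <<'E'
from h import *
from scipy.spatial.transform import Rotation as Ro
np.set_printoptions(precision=2,suppress=True)
for n,p,q,z in[("cap",(275.6,234.7),(232.8,208.6),215),("gripbot",(277.7,270.5),(242,217.2),145),("entry",(280.5,309.2),(252,223.3),75),("rim",(346.3,178),(447,262.3),90)]:
    print(n,*tri(p,q),onz("top",q,z),onz("side",p,z))
# block top corners from crop
for c in[(355,195),(637,18),(725,145),(420,305)]:
    print("corner",onz("top",((c[0]-330)/4+180,c[1]/3.96+195),75))
print("paddle",onz("top",((507-330)/4+180,145/3.96+195),122),"short",onz("top",((422-330)/4+180,208/3.96+195),115))
s=r.sense();R=Ro.from_euler("xyz",s["tcp_rot"]).as_matrix();print(R,s["eef_pos"],s["qpos"])
E
```

```text
cap [582.65 138.17 214.57] 1.4952411075470111 [583.33 138.13 215.  ] [581.78 138.78 215.  ]
gripbot [581.49 138.66 149.83] 1.6162718900382367 [581.46 139.66 145.  ] [583.32 133.93 145.  ]
entry [582.34 138.51  67.87] 0.3789852603259565 [581.47 137.11  75.  ] [580.9  144.31  75.  ]
rim [ 504.29 -199.92   78.23] 2.8087680282484806 [ 505.   -197.58   90.  ] [ 502.57 -182.38   90.  ]
corner [546.78 254.3   75.  ]
corner [623.91 128.66  75.  ]
corner [565.58  89.67  75.  ]
corner [497.16 224.53  75.  ]
paddle [561.55 174.5  122.  ] short [536.32 212.17 115.  ]
[[-0.93  0.36 -0.  ]
 [ 0.36  0.93 -0.  ]
 [-0.   -0.   -1.  ]] [226.91 581.9  230.64] [ 1.2   0.35  1.63 -0.    1.16 -0.  ]
```

Rod: axis within 1 mm of (582,138) and near vertical; the block corners match its sizes. I'll start the move with a rise and a swing that keep clear of the tray on the left.

```bash
python3 -m inch '[[[0,-0.1,-0.1,0,0,0],[0,-0.25,-0.2,0,0,0],[0,-0.4,-0.2,0,0,0],[0,-0.55,-0.2,0,0,0],[0,-0.7,-0.2,0,0,0],[0,-0.85,-0.2,0,0,0],[0,-0.95,-0.2,0,0,0],[0,-1,-0.2,0,0,0]]]' 1 60
python3 -m inch '[[[-0.1,-0.05,0,0,0,0],[-0.25,-0.1,0,0,0,0],[-0.4,-0.2,0,0,0,0],[-0.55,-0.3,0,0,0,0],[-0.7,-0.35,0,0,0,0],[-0.85,-0.4,0,0,0,0],[-0.95,-0.42,0,0,0,0],[-1,-0.42,0,0,0,0]]]'
python3 -m inch '[[[-0.1,0,0,0,0,0],[-0.25,0,0,0,0,0],[-0.4,0,0,0,0,0],[-0.55,0,0,0,0,0],[-0.7,0,0,0,0,0],[-0.85,0,0,0,0,0],[-0.95,0,0,0,0,0],[-1,0,0,0,0,0]]]'
python3 -m inch '[[[-0.1,0,0,0,0,0],[-0.25,0,0,0,0,0],[-0.4,0,0,0,0,0],[-0.46,0,0,0,0,0],[-0.46,0,0,0,0,0],[-0.46,0,0,0,0,0]]]'
python3 - <<'E'
from h import *
np.set_printoptions(precision=1,suppress=True)
a=r.grab_frame("side");cv2.imwrite("pics/s1.png",a[...,::-1])
s=r.sense();print(s["clock"],s["eef_pos"],s["tcp_rot"])
for y in(-198,-190,-183):
    for z in(0,90):print(y,z,[proj("side",(505+40*np.sin(t),y+40*np.cos(t),z)) for t in(0,1.57,3.14,4.71)])
E
```

```text
clock: 0.77
eef_pos: [153.4, 393.5, 271.0]
tcp_rot: [-3.14, -0.0, 2.77]
contact_force: [0.4, 0.6, -0.9]
opening: 1.0
grasp_force: 0.0
clock: 1.43
eef_pos: [312.3, 243.9, 271.4]
tcp_rot: [3.141, 0.001, 2.768]
contact_force: [-0.3, 0.5, 0.0]
opening: 1.001
grasp_force: 0.0
clock: 2.1
eef_pos: [499.0, 172.2, 270.9]
tcp_rot: [3.141, 0.0, 2.769]
contact_force: [-0.7, 0.3, 0.5]
opening: 1.002
grasp_force: 0.0
clock: 2.6
eef_pos: [581.7, 139.5, 270.7]
tcp_rot: [-3.141, -0.002, 2.769]
contact_force: [-0.5, -0.2, -0.8]
opening: 0.997
grasp_force: 0.0
2.65 [581.1 139.6 270.8] [-3.1 -0.   2.8]
-198 0 [array([342.3, 221.3]), array([324.5, 208. ]), array([344.4, 198. ]), array([362.4, 210.6])]
-198 90 [array([344.4, 185.1]), array([325.4, 172.2]), array([346.5, 162.6]), array([365.7, 174.7])]
-190 0 [array([342. , 223.8]), array([324.2, 210.4]), array([344.2, 200.2]), array([362.3, 212.9])]
-190 90 [array([344.1, 187.5]), array([325. , 174.5]), array([346.3, 164.7]), array([365.7, 177. ])]
-183 0 [array([341.8, 226. ]), array([323.9, 212.4]), array([344. , 202.2]), array([362.2, 215. ])]
-183 90 [array([343.9, 189.7]), array([324.7, 176.5]), array([346.1, 166.6]), array([365.6, 179. ])]
```

View pics/s1.png

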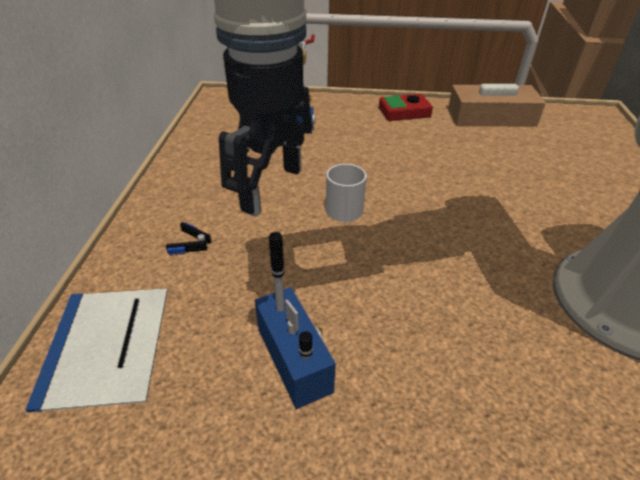

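The side view shows the open fingers straddling the line of the rod above its cap (276,236). The beaker blob (325–366, 164–221) fits a centre of about (505,-197). Now descend and grip.

```bash
python3 -m inch '[[[0,0,0.08,0,0,0],[0,0,0.18,0,0,0],[0,0,0.28,0,0,0],[0,0,0.38,0,0,0],[0,0,0.48,0,0,0],[0,0,0.53,0,0,0],[0,0,0.55,0,0,0],[0,0,0.55,0,0,0]]]'
python3 -m inch '[[[0,0,0,0,0,0],[0,0,0,0,0,0],[0,0,0,0,0,0],[0,0,0,0,0,0],[0,0,0,0,0,0],[0,0,0,0,0,0],[0,0,0,0,0,0],[0,0,0,0,0,0]]]' -1 60
python3 -m inch '[[[0,0,0,0,0,0],[0,0,0,0,0,0],[0,0,0,0,0,0],[0,0,0,0,0,0]]]'
```

```text
clock: 3.32
eef_pos: [581.3, 139.4, 160.9]
tcp_rot: [-3.141, -0.001, 2.77]
contact_force: [0.3, -0.0, -0.3]
opening: 1.0
grasp_force: 0.0
clock: 3.98
eef_pos: [582.6, 139.0, 161.8]
tcp_rot: [3.141, 0.001, 2.77]
contact_force: [0.7, -0.1, 5.2]
opening: 0.193
grasp_force: 58.4
clock: 4.32
eef_pos: [582.6, 139.0, 161.8]
tcp_rot: [3.141, 0.001, 2.77]
contact_force: [-0.4, 0.5, 5.9]
opening: 0.193
grasp_force: 58.4
```

```bash
python3 -m inch '[[[0,0,-0.03,0,0,0],[0,0,-0.08,0,0,0],[0,0,-0.13,0,0,0],[0,0,-0.18,0,0,0],[0,0,-0.23,0,0,0],[0,0,-0.28,0,0,0],[0,0,-0.33,0,0,0],[0,0,-0.35,0,0,0]]]'
python3 -m inch '[[[0,0,-0.05,0,0,0],[0,0,-0.12,0,0,0],[0,0,-0.2,0,0,0],[0,0,-0.28,0,0,0],[0,0,-0.35,0,0,0],[0,0,-0.4,0,0,0],[0,0,-0.4,0,0,0],[0,0,-0.4,0,0,0]]]'
python3 - <<'E'
from h import *
a=r.grab_frame("side");b=r.grab_frame("top")
cv2.imwrite("pics/m2.png",np.hstack([a[80:420,180:400],b[120:460,190:500]])[...,::-1])
E
```

```text
clock: 4.98
eef_pos: [583.0, 139.1, 233.4]
tcp_rot: [3.14, 0.002, 2.77]
contact_force: [-0.1, -1.3, -1.5]
opening: 0.191
grasp_force: 58.7
clock: 5.65
eef_pos: [582.3, 139.0, 311.4]
tcp_rot: [3.141, 0.0, 2.77]
contact_force: [0.4, -0.2, -2.3]
opening: 0.197
grasp_force: 58.7
```

View pics/m2.png

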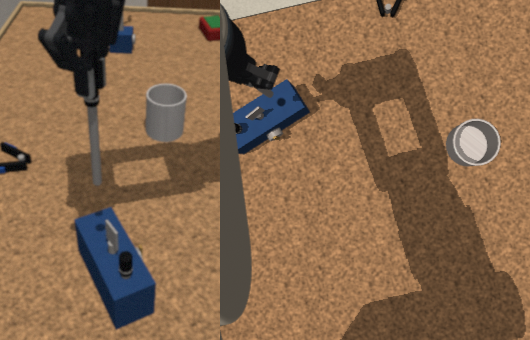

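The rod is clear of the block (its bottom at about side pixel 278,265), and the paddle and short rod are still standing. Carry it over the beaker.

```bash
python3 -m inch '[[[-0.01,-0.06,0,0,0,0],[-0.02,-0.17,0,0,0,0],[-0.03,-0.3,0,0,0,0],[-0.04,-0.43,0,0,0,0],[-0.05,-0.56,0,0,0,0],[-0.06,-0.69,0,0,0,0],[-0.07,-0.8,0,0,0,0],[-0.08,-0.86,0,0,0,0]]]'
python3 -m inch '[[[-0.01,-0.08,0,0,0,0],[-0.02,-0.2,0,0,0,0],[-0.03,-0.33,0,0,0,0],[-0.04,-0.46,0,0,0,0],[-0.05,-0.59,0,0,0,0],[-0.06,-0.71,0,0,0,0],[-0.07,-0.8,0,0,0,0],[-0.08,-0.85,0,0,0,0]]]'
python3 -m inch '[[[0,0,0,0,0,0],[0,0,0,0,0,0],[0,0,0.05,0,0,0],[0,0,0.12,0,0,0],[0,0,0.2,0,0,0],[0,0,0.25,0,0,0],[0,0,0.25,0,0,0],[0,0,0.25,0,0,0]]]'
python3 - <<'E'
from h import *
a=r.grab_frame("side");b=r.grab_frame("top")
cv2.imwrite("pics/m3.png",np.hstack([cv2.resize(a[60:260,280:420],None,fx=3,fy=3),cv2.resize(b[190:340,370:500],None,fx=3,fy=4,interpolation=2)[:600]])[:,:800][...,::-1])
s=r.sense();x,y,z=s["eef_pos"];print(x,y,z)
for q in(z-97,z-19):print(proj("side",(x,y,q)),proj("top",(x,y,q)))
E
```

```text
clock: 6.42
eef_pos: [533.1, -29.5, 310.5]
tcp_rot: [-3.14, -0.001, 2.769]
contact_force: [0.2, 0.4, -1.3]
opening: 0.194
grasp_force: 58.7
clock: 7.08
eef_pos: [486.9, -193.0, 310.8]
tcp_rot: [-3.141, -0.001, 2.768]
contact_force: [0.2, 0.7, -2.3]
opening: 0.191
grasp_force: 58.8
clock: 7.75
eef_pos: [487.7, -190.5, 260.7]
tcp_rot: [3.141, -0.002, 2.771]
contact_force: [0.2, 0.1, -1.5]
opening: 0.195
grasp_force: 58.8
488.384396435248 -191.10376688770842 261.9056359662769
[356.2259832  142.21802365] [453.15749534 270.15879542]
[359.1374449  102.63698022] [465.40996997 267.50057667]
```

View pics/m3.png

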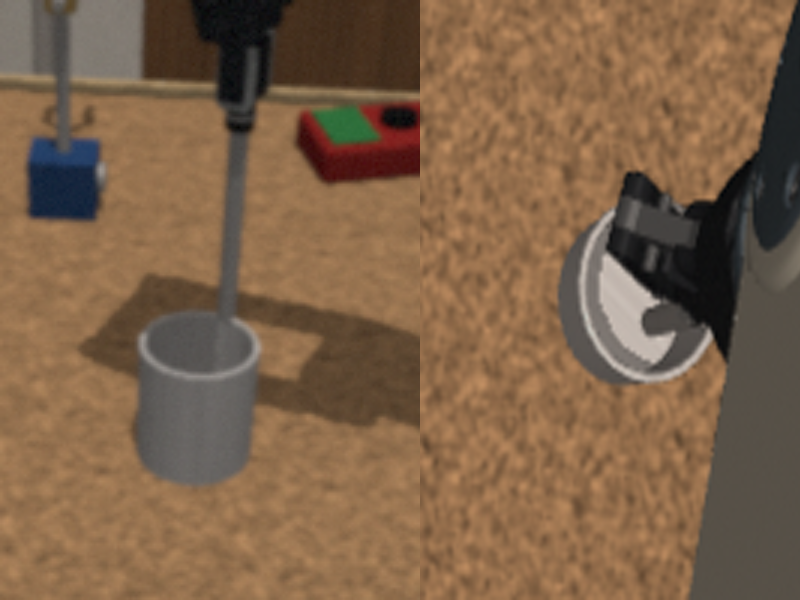

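The rod is vertical and its lower end is inside the rim outline (top image about 447,270), offset as intended; in the side view it enters at the beaker's right. Lower slowly to just above the floor.

```bash
python3 -m inch '[[[0,0,0.03,0,0,0],[0,0,0.09,0,0,0],[0,0,0.15,0,0,0],[0,0,0.21,0,0,0],[0,0,0.27,0,0,0],[0,0,0.31,0,0,0],[0,0,0.33,0,0,0],[0,0,0.33,0,0,0]]]'
python3 -m inch '[[[0,0,0.02,0,0,0],[0,0,0.05,0,0,0],[0,0,0.08,0,0,0],[0,0,0.11,0,0,0],[0,0,0.14,0,0,0],[0,0,0.16,0,0,0],[0,0,0.17,0,0,0],[0,0,0.17,0,0,0]]]'
```

```text
clock: 8.52
eef_pos: [487.6, -191.2, 194.7]
tcp_rot: [3.142, -0.001, 2.77]
contact_force: [0.1, -0.7, -1.5]
opening: 0.19
grasp_force: 58.8
clock: 9.18
eef_pos: [487.5, -191.2, 160.7]
tcp_rot: [-3.142, -0.001, 2.77]
contact_force: [-0.5, -0.0, -1.6]
opening: 0.196
grasp_force: 58.8
```

Bottom is about 9 mm above the floor. Tilt 7° about the rod's lower end.

```bash
python3 -m inch '[[[0.013,0,0,0,-0.0055,0],[0.026,0,0.001,0,-0.011,0],[0.04,0,0.002,0,-0.017,0],[0.053,0,0.003,0,-0.0225,0],[0.066,0,0.004,0,-0.028,0],[0.078,0,0.005,0,-0.0335,0],[0.09,0,0.006,0,-0.039,0],[0.09,0,0.006,0,-0.039,0]]]'
python3 -m inch '[[[0,0,0,0,0,0],[0,0,0,0,0,0]]]'
python3 - <<'E'
from h import *
a=r.grab_frame("side");b=r.grab_frame("top")
cv2.imwrite("pics/m4.png",np.hstack([cv2.resize(a[90:240,290:400],None,fx=4,fy=4,interpolation=2),cv2.resize(b[210:330,390:480],(360,600),interpolation=2)])[...,::-1])
E
```

```text
clock: 9.85
eef_pos: [469.9, -184.3, 160.0]
tcp_rot: [-3.142, 0.123, 2.77]
contact_force: [-0.5, -0.1, -1.4]
opening: 0.195
grasp_force: 58.8
clock: 10.02
eef_pos: [471.4, -184.9, 160.3]
tcp_rot: [-3.142, 0.123, 2.77]
contact_force: [-0.1, 0.7, -1.9]
opening: 0.197
grasp_force: 58.8
```

View pics/m4.png

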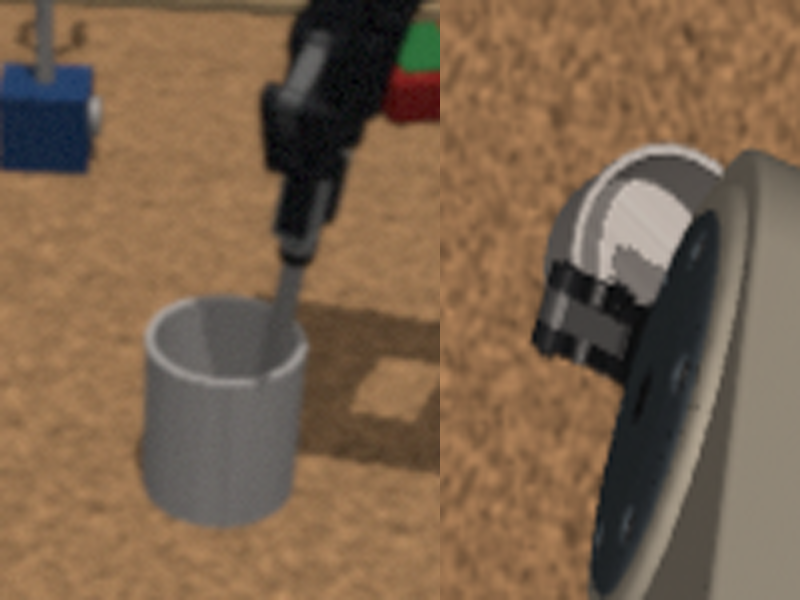

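The rod leans inside the rim without touching it and the beaker hasn't moved (side base still at about 345,220). Lower to contact.

```bash
python3 -m inch '[[[0,0,0.008,0,0,0],[0.001,0,0.016,0,0,0],[0.002,0,0.024,0,0,0],[0.003,0,0.032,0,0,0],[0.004,0,0.036,0,0,0],[0.004,0,0.036,0,0,0]]]'
python3 -m inch '[[[0,0,0.004,0,0,0],[0,0,0.007,0,0,0],[0,0,0.01,0,0,0],[0,0,0.01,0,0,0]]]'
```

```text
clock: 10.62
eef_pos: [471.0, -184.7, 152.5]
tcp_rot: [-3.142, 0.122, 2.77]
contact_force: [-0.6, -0.1, -0.9]
opening: 0.193
grasp_force: 58.8
clock: 10.95
eef_pos: [471.5, -184.9, 151.0]
tcp_rot: [3.142, 0.123, 2.77]
contact_force: [0.2, -0.4, 1.0]
opening: 0.196
grasp_force: 58.9
```

Contact with the floor (+2.6 N change). Tilt a bit more, to close the gap to the rim.

```bash
python3 -m inch '[[[0.005,0,0.0025,0,-0.002,0],[0.01,0,0.003,0,-0.004,0],[0.015,0,0.003,0,-0.006,0],[0.015,0,0.003,0,-0.006,0]]]'
python3 -m inch '[[[0,0,0,0,0,0],[0,0,0,0,0,0],[0,0,0,0,0,0]]]'
```

```text
clock: 11.28
eef_pos: [468.8, -183.8, 150.4]
tcp_rot: [-3.142, 0.143, 2.77]
contact_force: [-0.6, 0.5, 4.2]
opening: 0.192
grasp_force: 59.3
clock: 11.53
eef_pos: [469.1, -184.0, 150.4]
tcp_rot: [-3.142, 0.143, 2.77]
contact_force: [-1.6, 1.1, 5.9]
opening: 0.189
grasp_force: 59.4
```

```bash
python3 -m inch '[[[0,0,0,0,0,0],[0,0,0,0,0,0],[0,0,0,0,0,0],[0,0,0,0,0,0]]]' -0.5 20
python3 -m inch '[[[0,0,0,0,0,0],[0,0,0,0,0,0],[0,0,0,0,0,0],[0,0,0,0,0,0],[0,0,0,0,0,0],[0,0,0,0,0,0]]]' 0.6
python3 - <<'E'
from h import *
a=r.grab_frame("side");b=r.grab_frame("top")
cv2.imwrite("pics/m5.png",np.hstack([cv2.resize(a[90:240,290:400],None,fx=4,fy=4,interpolation=2),cv2.resize(b[210:330,390:480],(360,600),interpolation=2)])[...,::-1])
E
```

```text
clock: 11.87
eef_pos: [468.6, -183.8, 149.7]
tcp_rot: [3.142, 0.141, 2.77]
contact_force: [-0.8, 0.3, 0.1]
opening: 0.248
grasp_force: 0.0
clock: 12.37
eef_pos: [468.7, -183.8, 149.9]
tcp_rot: [-3.142, 0.141, 2.77]
contact_force: [-0.0, 0.2, 0.7]
opening: 0.801
grasp_force: 0.0
```

View pics/m5.png

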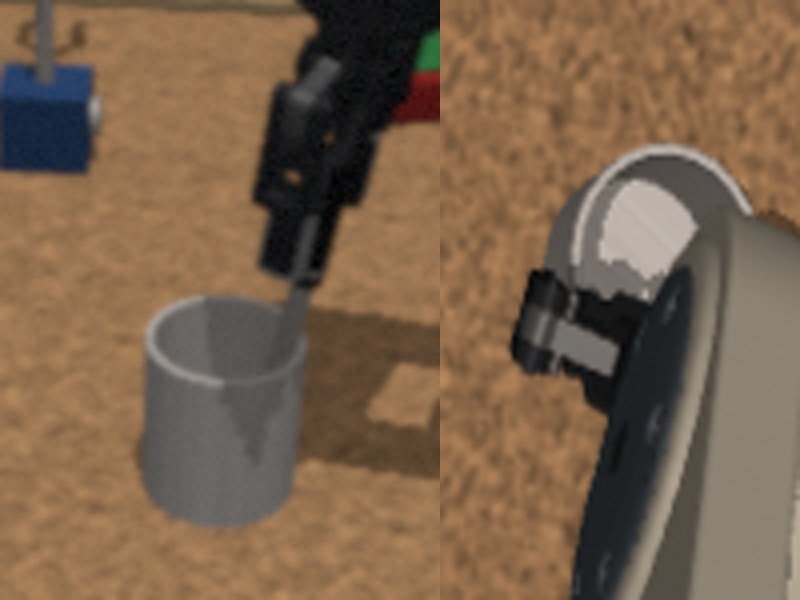

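The rod leans on the rim near the right (side 366,163), the fingers are clear of it and the beaker hasn't moved. Back out along the tool axis.

```bash
python3 -m inch '[[[0,0,-0.02,0,0,0],[0,0,-0.07,0,0,0],[0,0,-0.14,0,0,0],[0,0,-0.21,0,0,0],[0,0,-0.28,0,0,0],[0,0,-0.35,0,0,0],[0,0,-0.42,0,0,0],[0,0,-0.49,0,0,0]]]' 1
python3 -m inch '[[[0,0,-0.08,0,0,0],[0,0,-0.16,0,0,0],[0,0,-0.24,0,0,0],[0,0,-0.32,0,0,0],[0,0,-0.38,0,0,0],[0,0,-0.4,0,0,0],[0,0,-0.4,0,0,0],[0,0,-0.4,0,0,0]]]'
python3 -m inch '[[[0.1,0.1,0,0,0,0],[0.2,0.2,0,0,0,0],[0.3,0.3,0,0,0,0],[0.3,0.4,0,0,0,0],[0.3,0.5,0,0,0,0],[0.3,0.55,0,0,0,0],[0.3,0.55,0,0,0,0],[0.3,0.55,0,0,0,0]]]'
python3 - <<'E'
from h import *
a=r.grab_frame("side");b=r.grab_frame("top")
cv2.imwrite("pics/m6.png",np.hstack([cv2.resize(a[80:410,240:400],(290,600)),cv2.resize(b[180:300,390:490],(500,600),interpolation=2)])[...,::-1])
E
```

```text
clock: 13.13
eef_pos: [455.6, -178.7, 248.6]
tcp_rot: [-3.142, 0.142, 2.77]
contact_force: [0.1, 0.2, -0.2]
opening: 0.997
grasp_force: 0.0
clock: 13.8
eef_pos: [445.1, -174.6, 326.2]
tcp_rot: [-3.142, 0.142, 2.77]
contact_force: [-0.3, 0.2, -0.7]
opening: 1.001
grasp_force: 0.0
clock: 14.47
eef_pos: [429.5, -50.3, 316.8]
tcp_rot: [-3.141, 0.14, 2.772]
contact_force: [-1.0, 1.2, -0.4]
opening: 1.002
grasp_force: 0.0
```

View pics/m6.png

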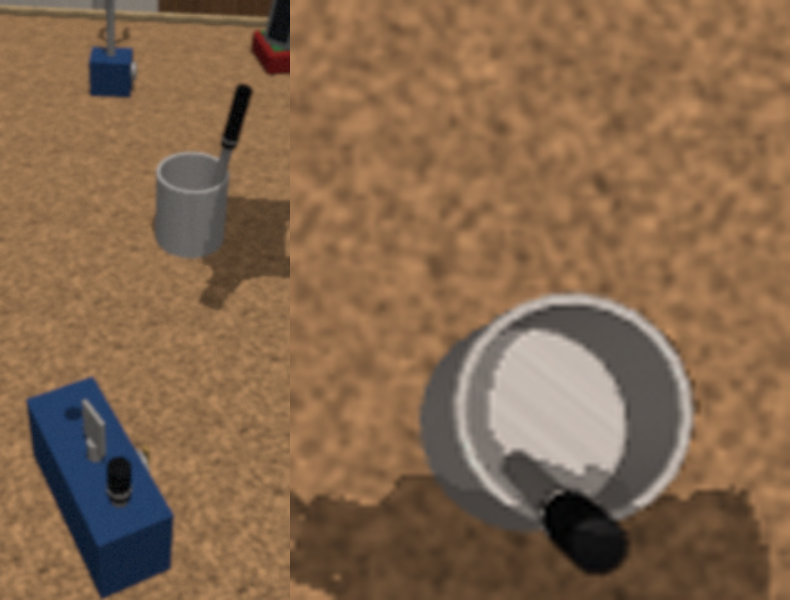

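The rod stands in the upright beaker, leaning on the rim (top image about 445,281). The beaker rim is still centred near (446,262), and the paddle and short rod are still in the block. Handing in.

```bash
python3 -c "
from rig import r
print(r.sign_off())"
```

```text
the job is handed in; nothing more can be done
None
```

The long rod now stands in the upright beaker, lowered to the floor before release and leaning on the rim; the beaker has not visibly moved, the paddle and short rod are still in the block, and the job was handed in at about 14.6 s.

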